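# Tighten the union nut of the pantry water filter

### The job

The cartridge of the pantry water filter has been changed and the brass hex nut on its union is still loose. Turn the nut clockwise by hand (with the fingers) until it is hand-tight, then tighten it the last part with the spanner, and lay the spanner back flat on the worktop clear of the filter. Leave the jar, the tin and the bowl where they are.

Things in the scene. Friction and masses are not known exactly. Their poses are not given: they have to be found in the camera images.
- filter: Water filter unit fixed to the worktop: 66 mm square grey head (top at 64 mm) with a white canister, 62 mm diameter (top at 70 mm), running 178 mm along +x; foot plate 100 mm wide from x = -45 to 195 mm; inlet stub to +y, to 61 mm, below 50 mm. Origin on the worktop under the vertical axis of the brass union that rises from the head.
- nut_axis (a point): Centre of the brass hex nut, 104 mm above the worktop, axes as the filter's (does not turn with the nut). Nut: 40 mm across flats, 46 mm across corners, 32 mm high (88 to 120 mm above the worktop). Above it a hose tail 24 mm wide up to 152 mm; below it a pipe 42 mm wide or less.
- nut (a joint): Turn of the captive hex nut, rad; grows clockwise seen from above (tightening); it stays where left, friction 0.25 N m. At 0 one pair of flats faces the filter's +y and -y, the others at 60 degree steps; the nut's yaw is the filter's minus this value. Starts at 0 to 0.35; 1.0 to 1.35 is hand-tight; above 1.7 is tight; hard stop at 2.0.
- spanner: Open-ended steel spanner, 200 mm long, 0.25 kg, lying flat. Origin on its underside at the jaw centre, where the nut's axis lies when seated. Jaw opens to +x: slot 42.6 mm wide, parallel from its back at x = -26 to 16 mm, then flared lips to x = 29 mm; head 77 mm wide, 14 mm thick; handle along -x.
- spanner_grip (a point): Middle of the spanner's handle, 95 mm from the jaw centre along -x, 10 mm above the underside; axes as the spanner's. Handle black, x = -56 to -171 mm from the jaw centre, 24 mm wide (y), 20 mm high, underside flush with the head's.
- jar: Bystander: closed glass jar, 80 mm diameter, 110 mm high; origin under its centre.
- tin: Bystander: food tin, 74 mm diameter, 110 mm high; origin under its centre.
- bowl: Bystander: steel bowl, 130 mm across the rim, 60 mm high; origin under its centre.

How it is judged:
By the outcome, as a careful person would: the job done as asked, in the order asked, and still so for the second after the job is handed in, with the robot touching nothing.
It also fails if it takes over 64 s, if anything falls off the work surface, if the arm or the gripper's body presses on something with over 40 N, if the wrist force passes 120 N, or if a joint passes its speed limit or range.

### The arm

A 7-joint arm with a two-finger parallel gripper is mounted at the origin on the work surface. World frame = base frame: x ahead of the robot, y to its left, z up, the work surface at z = 0. Lengths are in mm, angles in rad, forces in N, time in s.
With the tool pointing down it reaches from about 400 to 850 mm from the base axis. Payload 4.4 kg.
Tool frame: the origin (TCP) lies at the centre of the arm's flange, where the gripper is bolted on; the fingertips stand 199 mm ahead of it and the grasp point (between the pads) lies 180 mm ahead of it; z points along the fingers, y is the line along which they close (so a half turn about z gives the same grasp; the last joint's range is limited). The gripper opens to 94 mm and grips with 3 to 60 N. Pads are 16 mm wide; open, the fingers measure 119 mm over their backs; the gripper's body (75 mm by 177 mm) begins 78 mm behind the grasp point.
Start: joints at [-1.346, 0.628, 0.038, 1.517, -0.027, 0.996, -0.02], TCP at [186.348, 622.728, 404.678] pointing down, gripper open.
Joint ranges: [-3.06, 3.06], [-0.37, 2.12], [-1.25, 1.32], [0.18, 2.47], [-1.1, 4.24], [0.23, 1.98], [-2.94, 2.94]. Speed limits (rad/s): [2.57, 2.57, 3.14, 3.14, 3.14, 3.14, 3.14].

### API

Orientations are given as [roll, pitch, yaw] about the fixed x, y, z axes, in that order (R = Rz(yaw) Ry(pitch) Rx(roll)).
In Python, from cell import get_obs, snapshot, job_done, find_in, spot_point gives the robot as it stands.
- The arm moves only by the tool drive_tool, never from a script. Its argument "commands" is a list of rows, each a list of 7 numbers: the opening, from 0 (shut) to 1 (fully open), then the shift along the tool's x, y, z in mm, then the turn, a rotation vector about the tool's x, y, z in rad. A call has exactly 10 rows; each row is the pose to reach, as a shift and turn from the pose commanded when the call began, along the tool's axes at that moment; what a row does not reach only later rows make up. A row lasts 1/10 s, in which the tool goes at most 50 mm and 8.59 degrees, less where a joint would pass 70% of its speed; a pose out of reach is approached as far as the arm can. A call with a gripper value outside its range is refused whole. The fingers move at their own pace and stop on an object; the grip force is fixed at half the most. Time passes only in rows, so rows that repeat a pose let the fingers close, or fill a call up. It gives the time, the measured TCP pose, the force, the opening and the grip force at its end, in the units of the state.
- get_obs(): the state, without advancing time (a new reading comes with each control period).
- snapshot(name): name is "scene" or "top"; returns a dict with "image" (480x640x3 uint8, red, green, blue), "K" (3x3 intrinsics, pixels), "R" (3x3) and "t" (3): a world point X has camera coordinates R X + t. Camera axes: x right, y down, z forward; pixel columns grow to the right and rows downward; lengths in mm; the calibration is good to about 2 mm. A picture is of the moment at which its call begins. There is no depth.
- job_done(): hands the job in; it is judged then, once.
Trained networks look in the newest picture that a camera, given by its name, has taken for a name from the list of things; names that differ only in an ending like _2 or _b are one class to them, and where a whole thing is asked for, a point or a joint stands for the part that bears it (a point fixed in the world has none). Each returns a list of dicts, best first, with "confidence" (0 to 1); they miss things now and then, are a little off and sometimes report something else, mostly with a low value. They report only what shows in the picture. A call takes as long as a camera call.
- find_in(camera, thing): "point" ([column, row] in pixels, amid what is visible of it).
- spot_point(camera, thing): "point" ([column, row] in pixels: a listed point, or the origin of a listed thing).
The state is a dict: "t": time; "joint_pos": joint angles; "qvel": joint speeds; "joint_torque": joint torques, N m; "ee_pos": TCP position; "tcp_rot": TCP orientation; "ft_force": force on the tool from outside, world axes, zero at the start; "torque": the same for the moment, N m; "grip_width": opening from 0.0 (shut) to 1.0 (fully open); "gripper_force": force on a finger pad.
Only numpy, scipy, OpenCV 4.12 (cv2) and the standard library are available. Lean on these libraries where they do the work, as an engineer would, in place of code of your own. Each camera call takes 0.05 s, during which the arm holds its last target. There are 200 camera calls.

## Working session

There is one attempt and no reset: what is moved stays moved. The work goes in short steps, Python scripts to look and compute and a tool call to move; the robot and the scene stay as the last step left them, time stands still between calls to the robot, and variables do not carry over. Pictures are saved under pics/ and viewed, at most 10 in all, crops included, and the job is handed in when it is done.

Besides the shell and the picture viewer there is one more tool, called after ">>>" by a JSON object that holds its "fn" and its "kwargs", one argument or row to a line. drive_tool: Moves the arm, as the interface text tells. Its arguments: {"type":"object","properties":{"commands":{"type":"array"}},"required":["commands"]}

```bash
mkdir -p pics; ls
cat > h.py <<'E'
import numpy as np, cv2
from cell import *
def ray(s,p):
    R,t,K=map(np.array,(s["R"],s["t"],s["K"]))
    d=R.T@np.linalg.solve(K,[p[0],p[1],1.]); return -R.T@t,d
def at_z(s,p,z):
    c,d=ray(s,p); return (c+d*(z-c[2])/d[2]).round(1)
def proj(s,X):
    q=np.array(s["K"])@(np.array(s["R"])@np.array(X,float)+np.array(s["t"])); return (q[:2]/q[2]).round(1)
def tri(s1,p1,s2,p2):
    A=[];b=[]
    for s,p in((s1,p1),(s2,p2)):
        c,d=ray(s,p);d=d/np.linalg.norm(d);P=np.eye(3)-np.outer(d,d);A.append(P);b.append(P@c)
    return np.linalg.lstsq(np.vstack(A),np.hstack(b),rcond=None)[0].round(1)
E
python3 - <<'E'
from h import *
S={n:snapshot(n) for n in("scene","top")}
for n,s in S.items(): 
    cv2.imwrite(f"pics/{n}0.png",s["image"][...,::-1]); print(n,(-np.array(s["R"]).T@np.array(s["t"])).round(0))
Z=dict(filter=0,nut_axis=104,spanner=0,spanner_grip=10,jar=0,tin=0,bowl=0)
for k,z in Z.items():
    q={}
    for n,s in S.items():
        r=spot_point(n,k)[:2]
        for a in r: print(k,n,np.round(a["point"],1),round(a["confidence"],2),at_z(s,a["point"],z))
        if r:q[n]=r[0]["point"]
    if len(q)==2: print("  tri",tri(S["scene"],q["scene"],S["top"],q["top"]))
o=get_obs();print(o["t"],o["ee_pos"],o["tcp_rot"],o["grip_width"])
E
```

```text
pics
scene [1064.  409.  610.]
top [507. -19. 964.]
filter scene [314.4 285.5] 0.87 [614.   -9.2   0. ]
filter top [321.4 224.4] 0.61 [621.3  -8.1   0. ]
  tri [619.4  -6.8   5.8]
nut_axis scene [308.9 247.1] 0.82 [625.5 -11.9 104. ]
nut_axis top [323.7 218.9] 0.81 [619.5 -13.5 104. ]
  tri [620.9 -14.4  99.6]
spanner scene [446.7 349.6] 0.64 [575.1 260.7   0. ]
spanner top [196.2 244.4] 0.91 [573.1 257.7   0. ]
  tri [573.  259.4  -3.3]
spanner_grip scene [461.5 307.5] 0.82 [480.6 235.9  10. ]
jar scene [267.5 214.9] 0.55 [ 514.7 -253.9    0. ]
jar top [442.  279.3] 0.72 [ 510.1 -264.1    0. ]
  tri [ 508.7 -264.5   -7.9]
tin scene [438.3 432.9] 0.88 [713.4 325.2   0. ]
tin top [165.9 178.3] 0.74 [714.9 329.8   0. ]
  tri [714.7 327.    4. ]
bowl scene [159.1 228. ] 0.87 [ 718.2 -399.     0. ]
bowl top [502.8 185.9] 0.73 [ 711.7 -394.     0. ]
  tri [ 715.1 -397.6   -2.1]
0.8 [186.34739376 622.73494461 404.70965713] [ 3.14149959e+00 -7.99140620e-06  2.85081617e+00] 1.0002149655990045
```

View pics/scene0.png

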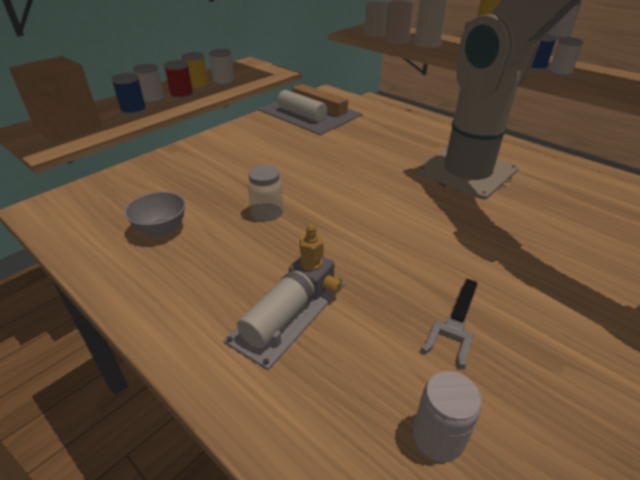

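View pics/top0.png

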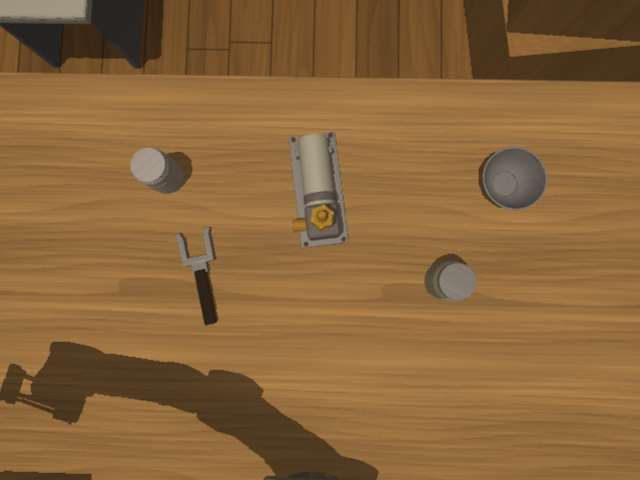

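Scene: the filter's nut is at about (311,247) in the scene view and (322,217) in the top view. The spanner's jaw opens towards the far side (+x), with its head near (196,246) top. The jar, tin and bowl are well clear. Next I'll zoom in for the angles.

Run:
```python
from h import *
s=snapshot("top");im=s["image"][...,::-1]
a=cv2.resize(im[125:257,280:360],None,fx=4.5,fy=4.5,interpolation=cv2.INTER_CUBIC)
b=cv2.resize(im[222:332,165:230],None,fx=5.4,fy=5.4,interpolation=cv2.INTER_CUBIC)
H=max(a.shape[0],b.shape[0]);f=lambda x:np.pad(x,((0,H-x.shape[0]),(0,0),(0,0)))
c=np.hstack([f(a),f(b)]);print(c.shape,a.shape)
cv2.imwrite("pics/crop.png",np.clip(c.astype(float)*1.6,0,255).astype(np.uint8))
```

```text
(594, 711, 3) (594, 360, 3)
```

View pics/crop.png

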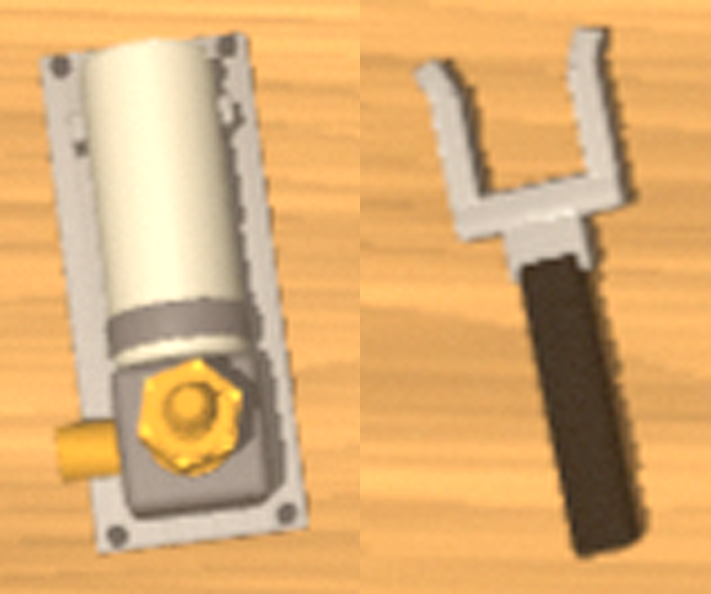

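```bash
cat > nutfit.py <<'E'
from h import *
from scipy.optimize import minimize
def hexpts(x,y,a,z): # a = yaw of a face normal
    k=a+np.pi/6+np.arange(6)*np.pi/3; return [[x+23.09*np.cos(i),y+23.09*np.sin(i),z] for i in k]
def circ(x,y,r,z): k=np.arange(0,6.3,.3); return [[x+r*np.cos(i),y+r*np.sin(i),z] for i in k]
def fit(s,x0,half,crop,zt=152):
    im=cv2.cvtColor(s["image"],cv2.COLOR_RGB2HSV).astype(int)
    c=proj(s,[x0[0],x0[1],112]).astype(int); u0,v0=c-half;F=6
    sub=s["image"][v0:v0+2*half,u0:u0+2*half].astype(float)
    sat=np.clip((sub[...,0]-sub[...,2])/(sub.max(2)+1),0,1)
    m=cv2.resize((sat).astype(np.float32),None,fx=F,fy=F,interpolation=cv2.INTER_CUBIC)
    m=np.clip((m-0.3)/0.4,0,1)
    def ren(p):
        o=np.zeros(m.shape,np.uint8)
        for P in(hexpts(*p,120)+hexpts(*p,88),circ(p[0],p[1],12,120)+circ(p[0],p[1],12,zt)):
            q=np.array([(proj(s,X)-[u0,v0]+.5)*F for X in P]).astype(np.float32)
            cv2.fillConvexPoly(o,cv2.convexHull(q.round().astype(np.int32)),1)
        return cv2.GaussianBlur(o.astype(np.float32),(0,0),3)
    return m,ren
E
python3 - <<'E'
from nutfit import *
s=snapshot("top")
C=lambda X,Y:(280+X/4.5-.4,125+Y/4.5-.4)
for z in(4,8):
  P=[at_z(s,C(*p),z) for p in((42,58),(245,37),(307,525),(97,552))]
  l=(P[0]-P[3]+P[1]-P[2])/2;w=(P[0]-P[1]+P[3]-P[2])/2
  print(z,[p[:2] for p in P],np.linalg.norm(l),np.linalg.norm(w),np.arctan2(l[1],l[0]),np.arctan2(-w[0],w[1]))
  m=sum(P)/4; th=np.arctan2(l[1],l[0]); print("origin",m-75*np.array([np.cos(th),np.sin(th),0]))
m,ren=fit(s,(620,-13),22,0)
cv2.imwrite("pics/m.png",np.hstack([m,ren((620,-13,0))])*255)
D=lambda X,Y:(165+(X-360)/5.4-.4,222+Y/5.4-.4)
a=at_z(s,D(608,548),20);b=at_z(s,D(555,262),20);print("handle",a,b,np.linalg.norm(a-b),np.arctan2(*(b-a)[1::-1]))
c=at_z(s,D(484,193),14);d=at_z(s,D(587,178),14);print("slotback",c,d,np.linalg.norm(c-d),(c+d)/2)
e=at_z(s,D(463,238),0);f=at_z(s,D(632,200),0)
g=at_z(s,D(432,65),14);h=at_z(s,D(590,32),14);print("lips",(g+h)/2)
E
```

```text
4 [array([808.4,  65.9]), array([820.3, -31.3]), array([586. , -64.8]), array([571.3,  33.6])] 237.9850835661765 98.7002026340372 0.1386881281333944 0.13516266723009848
origin [622.22013449  -9.51829688   4.        ]
8 [array([807.1,  65.6]), array([819. , -31.3]), array([585.7, -64.6]), array([571. ,  33.4])] 236.97394899017903 98.35340614335631 0.13864459688183994 0.1356421933329264
origin [621.41968322  -9.59006338   8.        ]
handle [410.3 215.2  20. ] [518.4 240.2  20. ] 110.95318832733015 0.22727172513814162
slotback [544.6 270.7  14. ] [551.3 230.8  14. ] 40.45862083660289 [547.95 250.75  14.  ]
lips [601.15 262.7   14.  ][ WARN:0@0.482] global loadsave.cpp:1063 imwrite_ Unsupported depth image for selected encoder is fallbacked to CV_8U.
```

View pics/m.png

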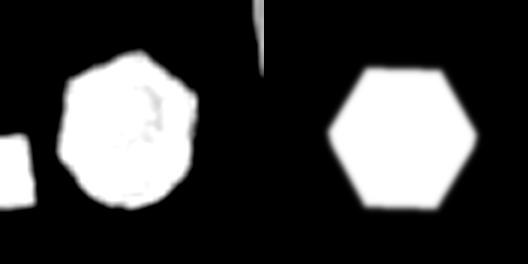

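The brass mask separates cleanly: the nut blob is left of centre and the inlet stub is at the left edge. I'll fit the hexagon to it.

```bash
cat >> nutfit.py <<'E'
def run(s,n,x0=(620,-12),fy=0.137):
    half=22 if n=="top" else 26
    m,ren=fit(s,x0,half,0)
    if n=="top": m[:,:42]=0; m[:80,240:]=0
    best=[]
    for a in np.arange(0,np.pi/3,.0873):
        f=lambda p:float(((m-ren(p))**2).sum())
        r=minimize(f,[x0[0],x0[1],a],method="Nelder-Mead",options=dict(initial_simplex=[[x0[0]+i,x0[1]+j,a+k] for i,j,k in((0,0,0),(4,0,0),(0,4,0),(0,0,.1))],maxiter=80))
        best.append((r.fun,*r.x))
    best.sort(); 
    for b in best[:3]: print(n,np.round(b,3),"nut=",((fy+np.pi/2-b[3])%(np.pi/3)).round(3))
E
python3 - <<'E'
from nutfit import *
run(snapshot("top"),"top")
E
```

```text
top [ 2.68561e+02  6.22223e+02 -9.80900e+00  3.85000e-01] nut= 0.275
top [ 2.80039e+02  6.22246e+02 -9.63600e+00  4.04000e-01] nut= 0.256
top [ 2.85780e+02  6.22283e+02 -9.85600e+00  4.03000e-01] nut= 0.257
```

```bash
cat >> h.py <<'E'
from scipy.spatial.transform import Rotation as Ro
def plan(x,y,z,yaw):
    o=get_obs();R=Ro.from_euler("xyz",o["tcp_rot"])
    d=R.inv().apply(np.array([x,y,z])-o["ee_pos"])
    w=(R.inv()*Ro.from_euler("xyz",[np.pi,0,yaw])).as_rotvec()
    print("t",round(o["t"],2),"pos",np.round(o["ee_pos"],1),"rot",np.round(o["tcp_rot"],3),"F",np.round(o["ft_force"],1),"M",np.round(o["torque"],2),"w",round(o["grip_width"],3))
    print("SHIFT",d.round(1),"ROT",w.round(3))
E
python3 -c "
from h import *
plan(622,-10,370,1.961)"
```

```text
t 0.95 pos [186.4 622.7 404.7] rot [ 3.142 -0.     2.851] F [ 0.5  1.  -0.1] M [-0.02 -0.    0.04] w 1.001
SHIFT [-598.8 -481.2   34.7] ROT [ 0.   -0.    0.89]
```

>>> {"fn": "drive_tool", "kwargs": {
  "commands": [
    [1, -20, -16, 1, 0, 0, 0.03],
    [1, -53, -43, 3, 0, 0, 0.08],
    [1, -88, -71, 5, 0, 0, 0.13],
    [1, -123, -99, 7, 0, 0, 0.18],
    [1, -158, -127, 9, 0, 0, 0.23],
    [1, -193, -155, 11, 0, 0, 0.29],
    [1, -228, -183, 13, 0, 0, 0.34],
    [1, -263, -211, 15, 0, 0, 0.39],
    [1, -298, -239, 17, 0, 0, 0.44],
    [1, -333, -267, 19, 0, 0, 0.49]
  ]
}}

```text
t: 1.95
ee_pos: [429.7, 270.0, 385.9]
tcp_rot: [3.141, 0.0, 2.359]
ft_force: [0.0, -0.0, -0.2]
grip_width: 0.995
gripper_force: 0.0
```

```bash
python3 -c "
from h import *
plan(622,-10,370,1.961)"
```

```text
t 1.95 pos [429.7 270.  385.9] rot [3.141 0.    2.359] F [ 0.  -0.  -0.2] M [-0.04  0.01  0.03] w 0.995
SHIFT [-333.8  -62.9   15.9] ROT [ 0.001 -0.     0.398]
```

>>> {"fn": "drive_tool", "kwargs": {
  "commands": [
    [1, -44, -8, 2, 0, 0, 0.05],
    [1, -88, -16, 4, 0, 0, 0.1],
    [1, -132, -25, 6, 0, 0, 0.16],
    [1, -176, -33, 8, 0, 0, 0.21],
    [1, -220, -41, 10, 0, 0, 0.26],
    [1, -264, -50, 13, 0, 0, 0.32],
    [1, -308, -58, 15, 0, 0, 0.37],
    [1, -328, -62, 16, 0, 0, 0.398],
    [1, -333.8, -62.9, 16, 0, 0, 0.398],
    [1, -333.8, -62.9, 16, 0, 0, 0.398]
  ]
}}

```text
t: 2.95
ee_pos: [621.6, -8.3, 369.4]
tcp_rot: [-3.141, -0.001, 1.963]
ft_force: [0.1, 0.9, 0.1]
grip_width: 0.997
gripper_force: 0.0
```

```bash
python3 -c "
from h import *
plan(622,-10,290,1.961)"
```

```text
t 2.95 pos [621.6  -8.3 369.4] rot [-3.141e+00 -1.000e-03  1.963e+00] F [0.1 0.9 0.1] M [-0.    0.06 -0.05] w 0.997
SHIFT [-1.8 -0.3 79.4] ROT [-0.    -0.001  0.002]
```

Lower over the nut and close.

>>> {"fn": "drive_tool", "kwargs": {
  "commands": [
    [1, -1, 0, 20, 0, 0, 0],
    [1, -1.5, 0, 45, 0, 0, 0],
    [1, -1.5, 0, 70, 0, 0, 0],
    [1, -1.5, 0, 79, 0, 0, 0],
    [1, -1.5, 0, 79, 0, 0, 0],
    [0.3, -1.5, 0, 79, 0, 0, 0],
    [0.3, -1.5, 0, 79, 0, 0, 0],
    [0.3, -1.5, 0, 79, 0, 0, 0],
    [0.3, -1.5, 0, 79, 0, 0, 0],
    [0.3, -1.5, 0, 79, 0, 0, 0]
  ]
}}

```text
t: 3.95
ee_pos: [622.3, -9.6, 291.1]
tcp_rot: [3.141, 0.0, 1.963]
ft_force: [-1.0, 0.0, -0.1]
grip_width: 0.613
gripper_force: 0.0
```

```bash
python3 -c "
from h import *
plan(622,-10,290,1.03)"
```

```text
t 3.95 pos [622.3  -9.6 291.1] rot [3.141 0.    1.963] F [-1.   0.  -0.1] M [-0.06 -0.   -0.02] w 0.613
SHIFT [-0.2 -0.4  1.1] ROT [ 0.001 -0.     0.933]
```

>>> {"fn": "drive_tool", "kwargs": {
  "commands": [
    [0, 0, 0, 1, 0, 0, 0],
    [0, 0, 0, 1, 0, 0, 0],
    [0, 0, 0, 1, 0, 0, 0],
    [0, 0, 0, 1, 0, 0, 0],
    [0, 0, 0, 1, 0, 0, 0],
    [0, 0, 0, 1, 0, 0, 0],
    [0, 0, 0, 1, 0, 0, 0.06],
    [0, 0, 0, 1, 0, 0, 0.14],
    [0, 0, 0, 1, 0, 0, 0.22],
    [0, 0, 0, 1, 0, 0, 0.3]
  ]
}}

```text
t: 4.95
ee_pos: [622.7, -9.3, 289.6]
tcp_rot: [3.14, -0.0, 1.66]
ft_force: [4.1, 1.7, -4.3]
grip_width: 0.419
gripper_force: 30.0
```

```bash
python3 -c "
from h import *
plan(622,-10,290,1.03)"
```

```text
t 4.95 pos [622.7  -9.3 289.6] rot [ 3.14 -0.    1.66] F [ 4.1  1.7 -4.3] M [ 0.15 -0.88  0.29] w 0.419
SHIFT [-0.6 -0.7 -0.4] ROT [ 0.001 -0.     0.63 ]
```

>>> {"fn": "drive_tool", "kwargs": {
  "commands": [
    [0, 0, 0, 0, 0, 0, 0.08],
    [0, 0, 0, 0, 0, 0, 0.16],
    [0, 0, 0, 0, 0, 0, 0.24],
    [0, 0, 0, 0, 0, 0, 0.32],
    [0, 0, 0, 0, 0, 0, 0.4],
    [0, 0, 0, 0, 0, 0, 0.47],
    [0, 0, 0, 0, 0, 0, 0.54],
    [0, 0, 0, 0, 0, 0, 0.61],
    [0, 0, 0, 0, 0, 0, 0.61],
    [0, 0, 0, 0, 0, 0, 0.61]
  ]
}}

```text
t: 5.95
ee_pos: [622.3, -9.3, 289.6]
tcp_rot: [-3.141, -0.001, 1.053]
ft_force: [4.5, 1.6, -2.7]
grip_width: 0.421
gripper_force: 30.0
```

```bash
python3 -c "
from h import *
plan(622,-10,290,1.05)"
```

```text
t 5.95 pos [622.3  -9.3 289.6] rot [-3.141e+00 -1.000e-03  1.053e+00] F [ 4.5  1.6 -2.7] M [ 0.33 -0.72 -0.28] w 0.421
SHIFT [-0.8  0.1 -0.4] ROT [-0.    -0.001  0.003]
```

>>> {"fn": "drive_tool", "kwargs": {
  "commands": [
    [0.7, 0, 0, 0, 0, 0, 0],
    [0.7, 0, 0, 0, 0, 0, 0],
    [0.7, 0, 0, 0, 0, 0, 0],
    [0.7, 0, 0, 0, 0, 0, 0],
    [0.7, 0, 0, -15, 0, 0, 0],
    [0.7, 0, 0, -40, 0, 0, 0],
    [0.7, 0, 0, -65, 0, 0, 0],
    [0.7, 0, 0, -85, 0, 0, 0],
    [0.7, 0, 0, -90, 0, 0, 0],
    [0.7, 0, 0, -90, 0, 0, 0]
  ]
}}

```text
t: 6.95
ee_pos: [622.3, -9.6, 380.9]
tcp_rot: [3.14, -0.001, 1.053]
ft_force: [-0.3, -0.0, 0.2]
grip_width: 0.705
gripper_force: 0.0
```

```bash
python3 -c "
from h import *
plan(487.5,236,320,3.364)"
```

```text
t 6.95 pos [622.3  -9.6 380.9] rot [ 3.140e+00 -1.000e-03  1.053e+00] F [-0.3 -0.   0.2] M [-0.1   0.13 -0.03] w 0.705
SHIFT [ 146.6 -238.8   60.6] ROT [ 2.000e-03  1.000e-03 -2.311e+00]
```

>>> {"fn": "drive_tool", "kwargs": {
  "commands": [
    [0.7, 10, -15, 0, 0, 0, -0.1],
    [0.7, 20, -35, 0, 0, 0, -0.22],
    [0.7, 35, -58, 0, 0, 0, -0.35],
    [0.7, 50, -82, 5, 0, 0, -0.48],
    [0.7, 65, -106, 10, 0, 0, -0.61],
    [0.7, 80, -130, 15, 0, 0, -0.74],
    [0.7, 95, -155, 20, 0, 0, -0.87],
    [0.7, 110, -179, 25, 0, 0, -1.0],
    [0.7, 125, -204, 30, 0, 0, -1.13],
    [0.7, 135, -220, 35, 0, 0, -1.26]
  ]
}}

```text
t: 7.95
ee_pos: [496.1, 218.6, 343.4]
tcp_rot: [-3.139, -0.002, 2.321]
ft_force: [0.0, -0.0, -0.1]
grip_width: 0.701
gripper_force: 0.0
```

Run:
```python
from nutfit import *
s=snapshot("top")
cv2.imwrite("pics/b.png",s["image"][...,::-1])
run(s,"top",(622,-10))
plan(487.5,236,320,3.364)
```

```text
top [ 3.85301e+02  6.22098e+02 -9.72400e+00  5.52000e-01] nut= 0.109
top [ 3.85839e+02  6.22072e+02 -9.77000e+00  5.49000e-01] nut= 0.111
top [ 3.89601e+02  6.22057e+02 -9.76300e+00  5.33000e-01] nut= 0.128
t 8.0 pos [494.6 221.1 342.6] rot [-3.139 -0.005  2.329] F [-1.9  2.3  0.2] M [0.12 0.11 0.04] w 0.699
SHIFT [15.6  5.1 22.7] ROT [-0.    -0.006 -1.035]
```

>>> {"fn": "drive_tool", "kwargs": {
  "commands": [
    [0.7, 3, 1, 4, 0, -0.003, -0.13],
    [0.7, 6, 2, 8, 0, -0.006, -0.26],
    [0.7, 9, 3, 12, 0, -0.006, -0.39],
    [0.7, 12, 4, 18, 0, -0.006, -0.52],
    [0.7, 15, 5, 22, 0, -0.006, -0.65],
    [0.7, 15.6, 5, 23, 0, -0.006, -0.78],
    [0.7, 15.6, 5, 23, 0, -0.006, -0.9],
    [0.7, 15.6, 5, 23, 0, -0.006, -1.0],
    [0.7, 15.6, 5, 23, 0, -0.006, -1.035],
    [0.7, 15.6, 5, 23, 0, -0.006, -1.035]
  ]
}}

```text
t: 9.0
ee_pos: [491.2, 230.8, 321.2]
tcp_rot: [-3.138, 0.004, -2.938]
ft_force: [-1.1, -0.3, -0.2]
grip_width: 0.702
gripper_force: 0.0
```

Run:
```python
from h import *
plan(487.5,236,204,3.364)
s=snapshot("scene");cv2.imwrite("pics/c.png",s["image"][...,::-1][180:420,320:640].repeat(2,0).repeat(2,1))
```

```text
t 9.0 pos [491.2 230.8 321.2] rot [-3.138  0.004 -2.938] F [-1.1 -0.3 -0.2] M [-0.    0.02 -0.04] w 0.702
SHIFT [  3.    6.2 117.1] ROT [-0.003  0.004 -0.019]
```

View pics/c.png

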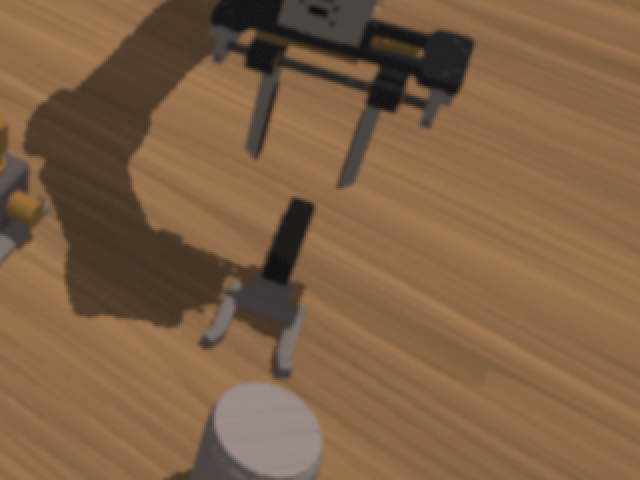

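The open fingers straddle the black handle at about (300,210) in this crop, and their line is square to it. The tin is well away. Descending.

>>> {"fn": "drive_tool", "kwargs": {
  "commands": [
    [0.5, 2, 3, 20, 0, 0, -0.01],
    [0.5, 3, 6.2, 50, -0.003, 0.004, -0.019],
    [0.5, 3, 6.2, 85, -0.003, 0.004, -0.019],
    [0.5, 3, 6.2, 106, -0.003, 0.004, -0.019],
    [0.5, 3, 6.2, 115, -0.003, 0.004, -0.019],
    [0.5, 3, 6.2, 117.5, -0.003, 0.004, -0.019],
    [0.2, 3, 6.2, 117.5, -0.003, 0.004, -0.019],
    [0, 3, 6.2, 117.5, -0.003, 0.004, -0.019],
    [0, 3, 6.2, 117.5, -0.003, 0.004, -0.019],
    [0, 3, 6.2, 117.5, -0.003, 0.004, -0.019]
  ]
}}

```text
t: 10.05
ee_pos: [487.9, 237.2, 205.2]
tcp_rot: [3.141, 0.003, -2.916]
ft_force: [-1.0, 0.0, 5.0]
grip_width: 0.252
gripper_force: 29.9
```

>>> {"fn": "drive_tool", "kwargs": {
  "commands": [
    [0, 0, 0, 0, 0, 0, 0],
    [0, 0, 0, 0, 0, 0, 0],
    [0, 0, 0, 0, 0, 0, 0],
    [0, 0, 0, 0, 0, 0, 0],
    [0, 0, 0, -5, 0, 0, 0],
    [0, 0, 0, -15, 0, 0, 0],
    [0, 0, 0, -35, 0, 0, 0],
    [0, 0, 0, -65, 0, 0, 0],
    [0, 0, 0, -95, 0, 0, 0],
    [0, 0, 0, -105, 0, 0, 0]
  ]
}}

```text
t: 11.05
ee_pos: [488.1, 237.0, 312.1]
tcp_rot: [3.14, 0.005, -2.917]
ft_force: [0.8, 0.9, -2.4]
grip_width: 0.248
gripper_force: 29.9
```

Run:
```python
from h import *
S={}
for n in("scene","top"):
    s=snapshot(n);S[n]=s;cv2.imwrite(f"pics/d_{n}.png",s["image"][...,::-1])
    for k in("spanner","spanner_grip"): print(n,k,[(np.round(a["point"],1),round(a["confidence"],2),at_z(s,a["point"],90)) for a in spot_point(n,k)[:2]])
a,b=S["scene"]["image"][200:400,380:520,::-1],S["top"]["image"][180:340,130:260,::-1]
a=cv2.resize(a,(385,550),interpolation=3);b=cv2.resize(b,(415,510),interpolation=3)
c=np.zeros((550,800,3),np.uint8);c[:,:385]=a;c[:510,385:]=b
cv2.imwrite("pics/d.png",np.clip(c*1.5,0,255).astype(np.uint8))
plan(500,0,280,3.364)
```

```text
scene spanner [(array([456.7, 308.4]), 0.7, array([565.3, 254.2,  90. ]))]
scene spanner_grip [(array([473.9, 267. ]), 0.9, array([456.4, 228.8,  90. ]))]
top spanner [(array([179.8, 239.2]), 0.74, array([576.4, 264.1,  90. ]))]
top spanner_grip []
t 11.35 pos [486.9 236.4 307.7] rot [-3.141e+00 -2.000e-03 -2.916e+00] F [-0.1 -0.6 -1.5] M [0.   0.03 0.05] w 0.254
SHIFT [  39.9 -233.4   27.9] ROT [-0.001 -0.002  0.003]
```

View pics/d.png

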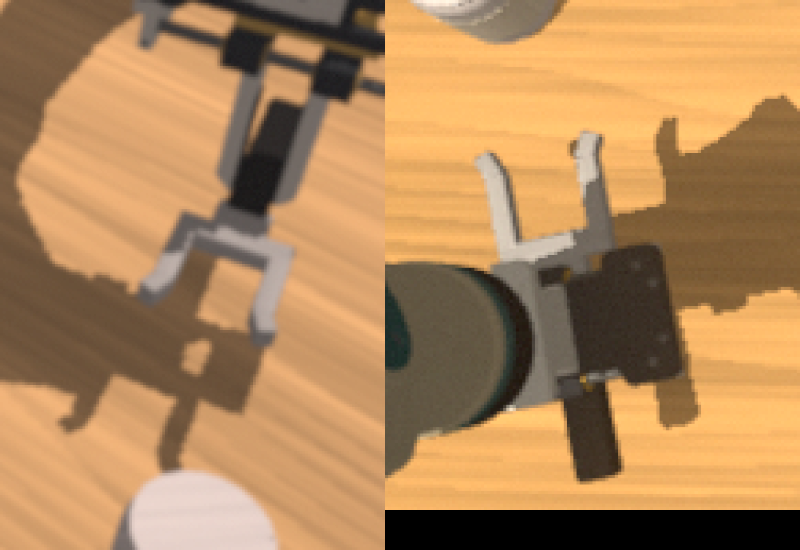

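The spanner is held in the fingers with the jaw forward. In the crop, the lip tips are at about (150,290) and (263,335) in the scene half, and (587,135) and (487,157) in the top half. I'll triangulate them to check the tilt.

Run:
```python
from h import *
s,t=snapshot("scene"),snapshot("top")
A=lambda X,Y:(380+X/2.75,200+Y/2.75);B=lambda X,Y:(130+(X-385)/3.19,180+Y/3.19)
l1=tri(s,A(150,290),t,B(587,138));l2=tri(s,A(263,335),t,B(487,157));e=tri(s,A(286,103),t,B(600,478))
k=tri(s,A(268,250),t,B(517,247))
net=tri(s,(456.7,308.4),t,(179.8,239.2))
print("lips",l1,l2,"end",e,"innercorner",k,"net",net)
# prediction if level: underside z0
o=get_obs();p=np.array(o["ee_pos"]);psi=o["tcp_rot"][2]+np.pi;u=np.array([np.cos(psi),np.sin(psi)])
print(p.round(1),psi,"pred jaw",p[:2]+u*88,"end",p[:2]+u*(88-171), "grip z",p[2]-180)
print("measured lip mid along from tool",((l1+l2)/2)[:2]-p[:2],u@(((l1+l2)/2)[:2]-p[:2]),"end",u@(e[:2]-p[:2]))
```

```text
lips [605.1 232.8 113. ] [592.2 293.2 111.8] end [407.2 215.  120.3] innercorner [539.4 268.9 120.1] net [576.1 258.9 102.3]
[487.  236.6 307.8] 0.22522715159746332 pred jaw [572.78152424 256.22958083] end [406.10040233 218.04053004] grip z 127.78784808958551
measured lip mid along from tool [111.64589522  26.42326402] 114.72714879477327 end -82.60720925660681
```

```bash
python3 -c "
from h import *
plan(459,-12.1,302,3.157)"
```

```text
t 11.45 pos [487.  236.6 307.8] rot [-3.141e+00 -2.000e-03 -2.916e+00] F [ 0.2 -0.4 -2.4] M [0.01 0.06 0.02] w 0.252
SHIFT [  82.8 -236.1    6. ] ROT [-0.001 -0.002  0.21 ]
```

>>> {"fn": "drive_tool", "kwargs": {
  "commands": [
    [0, 5, -15, 0, 0, 0, 0.01],
    [0, 17, -45, 1, 0, 0, 0.04],
    [0, 29, -80, 2, 0, 0, 0.07],
    [0, 41, -115, 3, 0, 0, 0.1],
    [0, 53, -150, 4, 0, 0, 0.13],
    [0, 65, -185, 5, 0, -0.001, 0.16],
    [0, 76, -215, 6, 0, -0.002, 0.19],
    [0, 82, -233, 6, 0, -0.002, 0.21],
    [0, 83, -236, 6, 0, -0.002, 0.21],
    [0, 83, -236, 6, 0, -0.002, 0.21]
  ]
}}

```text
t: 12.45
ee_pos: [458.9, -12.6, 302.9]
tcp_rot: [3.141, 0.002, -3.128]
ft_force: [-0.2, 1.3, -1.8]
grip_width: 0.252
gripper_force: 29.9
```

Run:
```python
from h import *
s=snapshot("top");t=snapshot("scene")
a=cv2.resize(s["image"][180:270,270:370,::-1],(450,405),interpolation=3);b=cv2.resize(t["image"][200:300,270:350,::-1],(350,437),interpolation=3)
c=np.zeros((437,800,3),np.uint8);c[:405,:450]=a;c[:,450:]=b
cv2.imwrite("pics/e.png",np.clip(c*1.4,0,255).astype(np.uint8))
plan(534,-11,302,3.157)
```

```text
t 12.55 pos [459.2 -10.9 303. ] rot [ 3.140e+00  3.000e-03 -3.125e+00] F [-0.4  0.2 -2.3] M [0.04 0.03 0.05] w 0.249
SHIFT [-74.7  -1.3   1.2] ROT [0.001 0.003 0.001]
```

View pics/e.png

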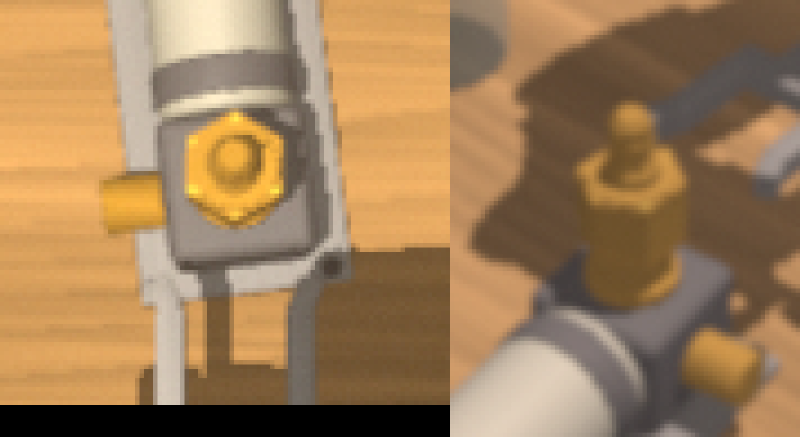

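The top crop shows the nut's flats parallel to the jaw. The lips at columns 170 and 303 straddle the nut, centred at 235. Sliding on.

>>> {"fn": "drive_tool", "kwargs": {
  "commands": [
    [0, -8, -1.3, 0.5, 0, 0.003, 0],
    [0, -16, -1.3, 1, 0, 0.003, 0],
    [0, -24, -1.3, 1, 0, 0.003, 0],
    [0, -32, -1.3, 1, 0, 0.003, 0],
    [0, -40, -1.3, 1, 0, 0.003, 0],
    [0, -48, -1.3, 1, 0, 0.003, 0],
    [0, -56, -1.3, 1, 0, 0.003, 0],
    [0, -64, -1.3, 1, 0, 0.003, 0],
    [0, -71, -1.3, 1, 0, 0.003, 0],
    [0, -74, -1.3, 1, 0, 0.003, 0]
  ]
}}

```text
t: 13.55
ee_pos: [534.0, -11.9, 302.2]
tcp_rot: [3.141, 0.0, -3.126]
ft_force: [-0.5, 0.1, -1.5]
grip_width: 0.254
gripper_force: 29.9
```

Run:
```python
from h import *
s=snapshot("top");t=snapshot("scene")
a=cv2.resize(s["image"][180:270,270:370,::-1],(450,405),interpolation=3);b=cv2.resize(t["image"][200:300,270:350,::-1],(350,437),interpolation=3)
c=np.zeros((437,800,3),np.uint8);c[:405,:450]=a;c[:,450:]=b
cv2.imwrite("pics/f.png",np.clip(c*1.4,0,255).astype(np.uint8))
plan(534,-11,302,3.157)
```

```text
t 13.65 pos [533.6 -11.9 302.2] rot [ 3.141  0.    -3.126] F [ 0.2  0.4 -1.7] M [ 0.08 -0.03  0.06] w 0.254
SHIFT [-0.4  0.9  0.2] ROT [ 0.001  0.    -0.   ]
```

View pics/f.png

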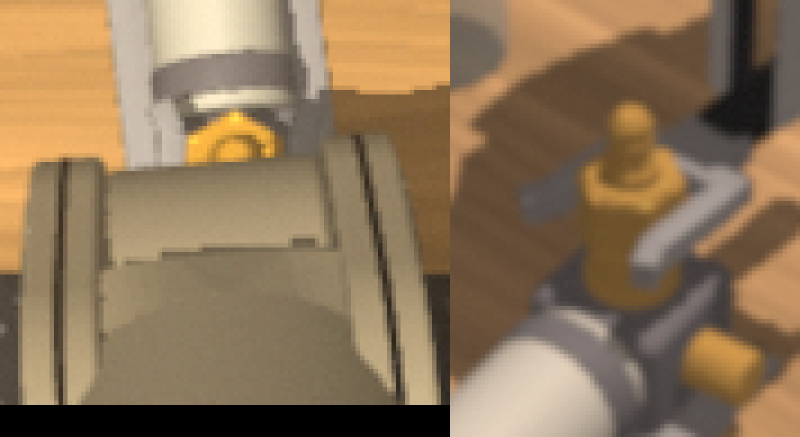

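In the scene half the jaw lies around the nut at mid-height, and there is no contact force. Now turning about the nut's axis.

>>> {"fn": "drive_tool", "kwargs": {
  "commands": [
    [0, -0.1, 4.4, 0, 0, 0, 0.05],
    [0, -0.4, 8.8, 0, 0, 0, 0.1],
    [0, -1.0, 13.2, 0, 0, 0, 0.15],
    [0, -1.8, 17.6, 0, 0, 0, 0.2],
    [0, -2.8, 21.9, 0, 0, 0, 0.25],
    [0, -4.0, 26.2, 0, 0, 0, 0.3],
    [0, -5.4, 30.3, 0, 0, 0, 0.35],
    [0, -7.0, 34.5, 0, 0, 0, 0.4],
    [0, -7.0, 34.5, 0, 0, 0, 0.4],
    [0, -7.0, 34.5, 0, 0, 0, 0.4]
  ]
}}

```text
t: 14.65
ee_pos: [539.0, 23.3, 302.1]
tcp_rot: [3.141, -0.002, 2.759]
ft_force: [-2.1, 3.0, -2.2]
grip_width: 0.256
gripper_force: 30.0
```

Run:
```python
from h import *
th=.36;c,s=np.cos(.75),np.sin(.75)
psi=0.015-.75
plan(622.1-88.5*np.cos(psi),-9.7-88.5*np.sin(psi),302,psi+np.pi)
```

```text
t 14.65 pos [539.   23.3 302.1] rot [ 3.141e+00 -2.000e-03  2.759e+00] F [-2.1  3.  -2.2] M [0.7  0.48 0.25] w 0.256
SHIFT [-6.4 31.   0.1] ROT [ 0.    -0.002  0.352]
```

>>> {"fn": "drive_tool", "kwargs": {
  "commands": [
    [0, -0.1, 4.4, 0, 0, 0, 0.05],
    [0, -0.4, 8.8, 0, 0, 0, 0.1],
    [0, -1.0, 13.2, 0, 0, 0, 0.15],
    [0, -1.8, 17.6, 0, 0, 0, 0.2],
    [0, -2.8, 21.9, 0, 0, 0, 0.25],
    [0, -4.0, 26.2, 0, 0, 0, 0.3],
    [0, -5.4, 30.3, 0, 0, 0, 0.35],
    [0, -6.0, 31.2, 0, 0, 0, 0.36],
    [0, -6.0, 31.2, 0, 0, 0, 0.36],
    [0, -6.0, 31.2, 0, 0, 0, 0.36]
  ]
}}

```text
t: 15.65
ee_pos: [555.9, 50.3, 302.0]
tcp_rot: [-3.141, -0.004, 2.4]
ft_force: [-2.6, 4.6, -1.5]
grip_width: 0.254
gripper_force: 30.0
```

Run:
```python
from nutfit import *
s=snapshot("top");t=snapshot("scene")
a=cv2.resize(s["image"][180:270,270:370,::-1],(450,405),interpolation=3);b=cv2.resize(t["image"][200:300,270:350,::-1],(350,437),interpolation=3)
c=np.zeros((437,800,3),np.uint8);c[:405,:450]=a;c[:,450:]=b
cv2.imwrite("pics/g.png",np.clip(c*1.4,0,255).astype(np.uint8))
psi=0.015-.75
plan(622.1-88.5*np.cos(psi),-9.7-88.5*np.sin(psi),302,psi+np.pi)
```

```text
t 15.75 pos [555.9  50.3 302. ] rot [-3.141 -0.004  2.4  ] F [-4.   5.2 -0.6] M [1.23 0.85 0.29] w 0.254
SHIFT [-0.9 -0.1 -0. ] ROT [-0.    -0.004 -0.007]
```

View pics/g.png

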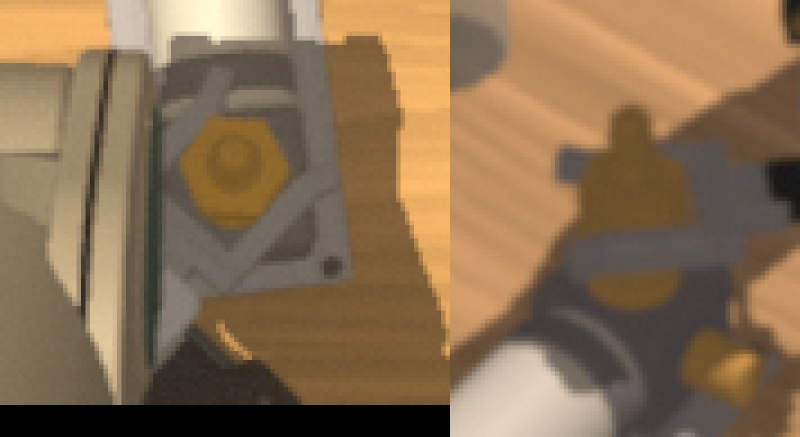

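The jaw has turned with the nut, seen at about (235,165) in the top half. I'll check the angle before pulling off.

Run:
```python
from nutfit import *
run(snapshot("top"),"top",(622,-10))
```

```text
top [318.984 621.929  -9.136   0.969] nut= 0.738
top [318.984 621.937  -9.136   0.97 ] nut= 0.738
top [ 3.19025e+02  6.21913e+02 -9.18200e+00 -8.00000e-02] nut= 0.74
```

>>> {"fn": "drive_tool", "kwargs": {
  "commands": [
    [0, -0.1, 2.6, 0, 0, 0, 0.03],
    [0, -0.2, 5.3, 0, 0, 0, 0.06],
    [0, -0.2, 5.3, 0, 0, 0, 0.06],
    [0, -0.2, 5.3, 0, 0, 0, 0.06],
    [0, -0.1, 3, 0, 0, 0, 0.035],
    [0, 0, 0.9, 0, 0, 0, 0.01],
    [0, 0, 0.9, 0, 0, 0, 0.01],
    [0, 0, 0.9, 0, 0, 0, 0.01],
    [0, 0, 0.9, 0, 0, 0, 0.01],
    [0, 0, 0.9, 0, 0, 0, 0.01]
  ]
}}

```text
t: 16.8
ee_pos: [558.1, 49.7, 302.4]
tcp_rot: [3.14, 0.001, 2.387]
ft_force: [1.3, 1.9, -2.1]
grip_width: 0.252
gripper_force: 30.0
```

Run:
```python
from nutfit import *
run(snapshot("top"),"top",(622,-10))
plan(500,100,302,2.4)
```

```text
top [276.625 621.926  -9.32    0.916] nut= 0.792
top [ 2.78117e+02  6.21868e+02 -9.16500e+00 -1.24000e-01] nut= 0.785
top [ 2.80182e+02  6.22035e+02 -9.32900e+00 -1.32000e-01] nut= 0.793
t 16.85 pos [558.1  49.7 302.5] rot [3.140e+00 1.000e-03 2.387e+00] F [ 2.   1.3 -1.7] M [ 0.33 -0.46  0.26] w 0.253
SHIFT [76.8 -3.2  0.4] ROT [ 0.001  0.001 -0.013]
```

>>> {"fn": "drive_tool", "kwargs": {
  "commands": [
    [0, 6, 0, 0, 0, 0, 0],
    [0, 14, 0, 0, 0, 0, 0],
    [0, 22, 0, 0, 0, 0, 0],
    [0, 30, 0, 0, 0, 0, 0],
    [0, 38, 0, 0, 0, 0, 0],
    [0, 46, 0, 0, 0, 0, 0],
    [0, 54, 0, 0, 0, 0, 0],
    [0, 62, 0, 0, 0, 0, 0],
    [0, 70, 0, 0, 0, 0, 0],
    [0, 78, 0, 0, 0, 0, 0]
  ]
}}

```text
t: 17.85
ee_pos: [500.3, 103.8, 302.3]
tcp_rot: [3.141, -0.0, 2.387]
ft_force: [-0.7, -0.3, -1.4]
grip_width: 0.256
gripper_force: 29.9
```

Run:
```python
from nutfit import *
run(snapshot("top"),"top",(622,-10))
plan(487,237,302,3.364)
```

```text
top [275.688 622.277  -9.802   0.983] nut= 0.725
top [283.64  622.206  -9.726   0.977] nut= 0.731
top [287.889 622.183  -9.784   0.951] nut= 0.757
t 17.9 pos [499.3 104.9 302.2] rot [-3.141e+00 -2.000e-03  2.388e+00] F [-1.3  1.9 -1.8] M [0.11 0.19 0.06] w 0.253
SHIFT [99.3 88.   0.4] ROT [ 0.001 -0.002 -0.976]
```

Run:
```python
from nutfit import *
for n in("top","scene"):
    s=snapshot(n);half=22 if n=="top" else 30
    m,ren=fit(s,(622,-10),half,0)
    if n=="top": m[:,:42]=0
    A=np.arange(0,1.047,.035)
    best=None
    L=[]
    for a in A:
        f=lambda p:float(((m-ren((p[0],p[1],a)))**2).sum())
        r=minimize(f,[622,-10],method="Nelder-Mead",options=dict(initial_simplex=[[622,-10],[625,-10],[622,-7]],maxiter=40));L.append(r.fun)
    i=int(np.argmin(L));print(n,[(round((.137+np.pi/2-a)%(np.pi/3)+1.047,3),int(l)) for a,l in zip(A,L) if l<min(L)*1.25])
    cv2.imwrite(f"pics/h_{n}.png",np.hstack([m,ren((622,-10,A[i]))])*255)
```

```text
top [(np.float64(1.845), 312), (np.float64(1.81), 293), (np.float64(1.775), 288), (np.float64(1.74), 314)]
scene [(np.float64(1.708), 20356), (np.float64(1.673), 20369), (np.float64(1.638), 20374), (np.float64(1.603), 20385), (np.float64(1.568), 20384), (np.float64(1.533), 20407), (np.float64(1.498), 20376), (np.float64(1.463), 20409), (np.float64(1.428), 20408), (np.float64(1.393), 20370), (np.float64(1.358), 20396), (np.float64(1.323), 20386), (np.float64(1.288), 20379), (np.float64(1.253), 20362), (np.float64(1.218), 20388), (np.float64(1.183), 20404), (np.float64(1.148), 20376), (np.float64(1.113), 20376), (np.float64(1.078), 20372), (np.float64(2.09), 20375), (np.float64(2.055), 20375), (np.float64(2.02), 20352), (np.float64(1.985), 20368), (np.float64(1.95), 20335), (np.float64(1.915), 20356), (np.float64(1.88), 20330), (np.float64(1.845), 20355), (np.float64(1.81), 20364), (np.float64(1.775), 20363), (np.float64(1.74), 20364)][ WARN:0@2.311] global loadsave.cpp:1063 imwrite_ Unsupported depth image for selected encoder is fallbacked to CV_8U.
```

Top view and kinematics agree on about 1.79–1.85, above 1.7. Putting the spanner back at its old place.

>>> {"fn": "drive_tool", "kwargs": {
  "commands": [
    [0, 10, 9, 0, 0, 0, -0.07],
    [0, 22, 20, 0, 0, 0, -0.19],
    [0, 34, 31, 0, 0, 0, -0.31],
    [0, 47, 42, 0, 0, 0, -0.43],
    [0, 60, 53, 0, 0, 0, -0.55],
    [0, 72, 64, 0, 0, 0, -0.67],
    [0, 85, 75, 0, 0, 0, -0.79],
    [0, 96, 85, 0, 0, 0, -0.91],
    [0, 99, 88, 0, 0, -0.002, -0.976],
    [0, 99, 88, 0, 0, -0.002, -0.976]
  ]
}}

```text
t: 19.0
ee_pos: [488.9, 236.8, 302.4]
tcp_rot: [3.141, 0.002, -2.916]
ft_force: [0.4, 0.1, -1.6]
grip_width: 0.251
gripper_force: 29.9
```

Run:
```python
from nutfit import *
run(snapshot("top"),"top",(622,-10))
plan(487,237,206,3.364)
```

```text
top [346.564 622.256  -9.736   0.981] nut= 0.727
top [ 3.48313e+02  6.22191e+02 -9.74400e+00 -1.00000e-01] nut= 0.761
top [ 3.49503e+02  6.22438e+02 -9.81500e+00 -8.20000e-02] nut= 0.742
t 19.05 pos [489.  235.9 302.3] rot [ 3.142e+00  2.000e-03 -2.920e+00] F [ 0.3 -0.5 -1.4] M [ 0.    0.11 -0.05] w 0.254
SHIFT [ 1.8  1.5 96.3] ROT [ 0.     0.002 -0.   ]
```

>>> {"fn": "drive_tool", "kwargs": {
  "commands": [
    [0, 0, 0, 15, 0, 0.002, 0],
    [0, 0, 0, 40, 0, 0.002, 0],
    [0, 0, 0, 65, 0, 0.002, 0],
    [0, 0, 0, 80, 0, 0.002, 0],
    [0, 0, 0, 87, 0, 0.002, 0],
    [0, 0, 0, 91, 0, 0.002, 0],
    [0, 0, 0, 94, 0, 0.002, 0],
    [0, 0, 0, 96, 0, 0.002, 0],
    [0, 0, 0, 96.5, 0, 0.002, 0],
    [0, 0, 0, 96.5, 0, 0.002, 0]
  ]
}}

```text
t: 20.05
ee_pos: [489.3, 235.4, 206.3]
tcp_rot: [-3.141, 0.0, -2.92]
ft_force: [-0.3, -0.4, -1.7]
grip_width: 0.255
gripper_force: 29.9
```

>>> {"fn": "drive_tool", "kwargs": {
  "commands": [
    [0.3, 0, 0, 0, 0, 0, 0],
    [0.45, 0, 0, 0, 0, 0, 0],
    [0.6, 0, 0, 0, 0, 0, 0],
    [0.6, 0, 0, 0, 0, 0, 0],
    [0.6, 0, 0, 0, 0, 0, 0],
    [0.6, 0, 0, -10, 0, 0, 0],
    [0.6, 0, 0, -40, 0, 0, 0],
    [0.6, 0, 0, -80, 0, 0, 0],
    [0.6, 0, 0, -120, 0, 0, 0],
    [0.6, 0, 0, -150, 0, 0, 0]
  ]
}}

```text
t: 21.05
ee_pos: [489.2, 235.4, 359.0]
tcp_rot: [3.141, 0.002, -2.92]
ft_force: [0.1, 0.3, -0.5]
grip_width: 0.6
gripper_force: 0.0
```

Run:
```python
from nutfit import *
t=snapshot("scene");s=snapshot("top")
cv2.imwrite("pics/i.png",t["image"][...,::-1])
for k,z in(("spanner",0),("spanner_grip",10),("jar",0),("tin",0),("bowl",0)): print(k,[(at_z(t,a["point"],z),round(a["confidence"],2)) for a in spot_point("scene",k)[:1]])
plan(487,237,350,3.364)
```

```text
spanner [(array([574.4, 256.9,   0. ]), 0.65)]
spanner_grip [(array([484.8, 238.9,  10. ]), 0.75)]
jar [(array([ 514.9, -261.5,    0. ]), 0.57)]
tin [(array([711.4, 326.9,   0. ]), 0.71)]
bowl [(array([ 716.1, -402.9,    0. ]), 0.87)]
t 21.4 pos [488.7 235.1 354.7] rot [-3.141e+00 -3.000e-03 -2.920e+00] F [-0.  -0.4  0.5] M [0.05 0.   0.01] w 0.601
SHIFT [1.2 2.2 4.7] ROT [-0.001 -0.003 -0.001]
```

View pics/i.png

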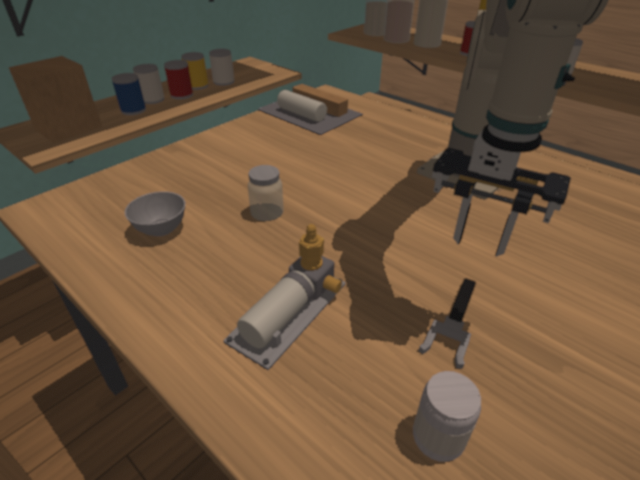

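The spanner lies flat on the worktop at about (455,320), and the gripper is clear above it. The jar, tin and bowl are where they were, and the nut reads about 1.78. Handing in.

```bash
python3 -c "
from cell import *
print(job_done())"
```

```text
the job is handed in; nothing more can be done
None
```

I handed the job in: the nut was turned by hand to about 1.17 rad (hand-tight), then with the spanner to about 1.78 rad by my camera fit (tight is above 1.7). The spanner is back flat in its old place, and the jar, tin and bowl were not touched; the hand-in returned no verdict.

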